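Slide the battery cover into its recess

ROBOT

A 7-joint arm with a two-finger parallel gripper is mounted at the origin on the work surface. World frame = base frame: x ahead of the robot, y to its left, z up, the work surface at z = 0. Lengths are in m, angles in rad, forces in N, time in s.
With the tool pointing down it reaches from about 0.425 to 1.025 m from the base axis. Payload 9.4 kg.
Tool frame: the origin (TCP) lies midway between the tips of the shut fingers; the grasp point (between the pads) lies 19 mm behind it; z points along the fingers, y is the direction in which the jaws open and shut (so a half turn about z gives the same grasp; the last joint's range is limited). The gripper opens to 93 mm and grips with 3 to 60 N. Pads are 15 mm wide; open, the fingers measure 128 mm over their backs; the gripper's body (75 mm by 188 mm) begins 65 mm behind the grasp point.
Start: joints at [-1.379, 0.599, -0.003, 1.599, 0.002, 0.943, -0.08], TCP at [0.193, 0.699, 0.219] pointing down, gripper open.
Joint ranges: [-2.57, 2.57], [-0.35, 1.97], [-1.29, 1.29], [0.11, 2.56], [-1.05, 4.19], [0.11, 1.86], [-2.63, 2.63]. Speed limits (rad/s): [2.22, 2.22, 3.01, 3.01, 3.14, 3.14, 3.14].

INTERFACE

Orientations are given as a unit quaternion [w, x, y, z].
In Python, from workcell import sense, snapshot, calibration, job_done gives the robot as it stands.
- The arm moves only by the tool apply_moves, never from a script. Its argument "targets" is a list of rows, each an object with "dp": the shift along the world's x, y, z in units of 75 cm (1.0 is 75 cm), a list of three; "spin": the turn about the world's z in units of 6 degrees (1.0 is 6 degrees); "hand": the closure, from 0 (fully open) to 1 (shut). A call has 1 to 5 rows; each row shifts and turns the commanded pose from where the row before left it; what a row does not reach is not made up. A row lasts 1/10 s, in which the tool goes at most 50 mm and 8.59 degrees, less where a joint would pass 70% of its speed; a pose out of reach is approached as far as the arm can. A call with a number of a shift or a turn outside -1 to 1 is refused whole. A call with a gripper value outside its range is refused whole. The fingers move at their own pace and stop on an object; the grip force is fixed at half the most. Time passes only in rows, so rows that do not move let the fingers close. It gives the time, the measured TCP pose, the force and the opening at its end, in the units of the state.
- sense(): the state, without advancing time (a new reading comes with each control period).
- snapshot(name): name is "scene" or "top" or "wrist"; returns the picture (480x640x3 uint8, red, green, blue); there is no depth.
- calibration(name): a dict with "vertical_fov" (degrees; the focal length in pixels is half the picture's height over the tangent of half this angle, whatever the lens; pixels are square), "cx", "cy" (the principal point, pixels), "k1" (the pictures are not rectified: a ray, as slopes to the right and down, at radius r is drawn at 1 + k1 r^2 times it, then the intrinsics apply), "R" (3x3) and "t" (3): a world point X has camera coordinates R X + t; the wrist camera has in their place "hand_eye" (4x4, takes a point from camera to tool coordinates, whose origin is the TCP and whose axes are the flange's). Camera axes: x right, y down, z forward; pixel columns grow to the right and rows downward; lengths in m; the calibration is good to about 2 mm. A picture is of the moment at which its call begins: read the wrist's pose just before it. calibration takes no time and is no camera call.
- job_done(): hands the job in, once; it reports no verdict.
The state is a dict: "time_s": time; "joint_positions": joint angles; "joint_vel": joint speeds; "joint_efforts": joint torques, N m; "tcp_pos": TCP position; "orientation": TCP orientation; "contact_force": force on the tool from outside, world axes, zero at the start; "wrist_torque": the same for the moment, N m; "grip_width": finger opening in m.
Only numpy, scipy, OpenCV 4.12 (cv2) and the standard library are available. Lean on these libraries where they do the work, as an engineer would, in place of code of your own. Each camera call takes 0.05 s, during which the arm holds its last target.

TASK

Pick up the off-white cover plate by its grip rib, lay it flat on the bare deck of the dark battery housing beside the recess with the cell ends, then slide it along the deck - do not carry it over the recess - until it drops in and lies fully home, flush and level, and let go. Be gentle, the housing is thin-walled: never press or push the cover against it with more than 30 N. Leave the other things on the bench where they are.

Things in the scene. Friction and masses are not known exactly. Their poses are not given: they have to be found in the camera images.
- cover: Off-white plastic cover plate, 80 (own x) x 60 (own y) x 5 mm, 0.10 to 0.18 kg, flat on a mat 2 mm thick. A grip rib stands on its middle: 44 mm long (own x), 14 mm wide (own y), 28 mm high, top 33 mm above the underside; pinch it across its width. Origin: centre of the underside, z up. Half a turn about z makes no difference.
- cradle: Aluminium cradle, fixed: base plate 250 (x) x 116 (y) x 12 mm, side rails to 32 mm. Origin on the bench, z up. In it stands, immovable and parallel to it, a dark grey housing 200 mm long (x), deck 52 mm above the bench. The housing is off its nominal place by an unmeasured amount: up to 12 mm either way along the cradle's x, up to 3 mm along y. The three points tell nominal places.
- deck_nominal (a point): Nominal middle of the housing's bare flat deck, at the deck's height (cradle x -46, y -7, z 52 mm), axes as the cradle. The deck nominally runs from cradle x = -100 to +8.5 mm (there the recess begins) and from y = -45 mm (open edge) to +31.5 mm (fence).
- recess_nominal (a point): Nominal centre of the recess floor (cradle x 50, y 0, z 47 mm), axes as the cradle. The recess is 83 (x) x 63 (y) x 5 mm deep, so the cover has 3 mm of play in all each way; steel cell ends show in its floor. Beyond it in +x lies an end wall 8.5 mm wide, level with the deck. True place up to 12 mm off in x, 3 mm in y.
- fence_nominal (a point): Point on the fence's inner face, at its top (cradle x -46, y 31.5, z 55 mm nominal; up to 3 mm off in y). The straight fence runs along x over the housing's whole length at its +y side, 3 mm above the deck, and is also the recess's +y wall: a cover slid along it towards +x meets the recess squarely. Fence, deck and walls are rigid, without chamfers.
- screwdriver: Bystander: screwdriver lying on the mat, 200 mm long along its own x.
- parts_tray: Bystander: white open parts tray, 80 x 110 x 25 mm, origin at the centre of its underside.
- meter: Bystander: hand-held black meter lying on its back, 140 (own x) x 75 x 42 mm, origin at the centre of its underside.
There are look-alikes about, which are no part of the job. Leave any blue or brown look-alike of the cover alone.

How it is judged:
By the outcome, as a careful person would: the job done as asked, in the order asked, and still so for the second after the job is handed in, with the robot touching nothing.
It also fails if it takes over 67 s, if anything falls off the work surface, if the arm or the gripper's body presses on something with over 40 N, if the wrist force passes 120 N, or if a joint passes its speed limit or range.

## Working session

There is one attempt and no reset: what is moved stays moved. The work goes in short steps, Python scripts to look and compute and a tool call to move; the robot and the scene stay as the last step left them, time stands still between calls to the robot, and variables do not carry over. Pictures are saved under pics/ and viewed, and the job is handed in when it is done.

Besides the shell and the picture viewer there is one more tool, called after "Request:" as a command line: name --argument value ..., lists and objects as JSON in quotes. apply_moves: Moves the arm, as the interface text tells. Shifts and turns lie within -1 to 1; 1 stands for 75 cm of shift or 6 degrees of turn. Its arguments: {"type":"object","properties":{"targets":{"type":"array"}},"required":["targets"]}

```bash
mkdir -p pics; ls; python3 - <<'E'
from workcell import sense,snapshot,calibration
import cv2
print(sense())
for n in ("scene","top","wrist"):
    print(n,calibration(n))
    cv2.imwrite(f"pics/{n}0.png",snapshot(n)[:,:,::-1])
E
```

```text
pics
{'time_s': 0.0, 'joint_positions': array([-1.37870806,  0.60013905, -0.0024972 ,  1.60016253,  0.00179719,
        0.94289028, -0.07978157]), 'joint_vel': array([-0.00121129,  0.00185342,  0.00152945,  0.00065606,  0.00030086,
       -0.00043029, -0.00034711]), 'joint_efforts': array([ 8.26308928e-05, -7.65061498e+01,  1.49824306e+00, -2.52346087e+01,
       -5.23179292e-02,  1.66364416e-02,  1.40407437e-04]), 'tcp_pos': array([0.19244513, 0.6984654 , 0.21773892]), 'orientation': array([-2.24069834e-05,  1.33971399e-01,  9.90984877e-01, -7.98480883e-04]), 'contact_force': array([-0.84912739, -0.66964039,  0.62317896]), 'wrist_torque': array([-4.28544238e-05, -3.63315580e-02,  2.21454371e-02]), 'grip_width': 0.0931333597640162}
scene {'vertical_fov': 42.6380743235114, 'cx': 327.77542729672166, 'cy': 252.2949494095677, 'k1': 0.016002540473871577, 'R': array([[-0.61736188,  0.78647168,  0.01807214],
       [ 0.6363704 ,  0.51277794, -0.5762738 ],
       [-0.46249002, -0.3442689 , -0.81705685]]), 't': array([ 0.40933948, -0.26133521,  1.54828604])}
top {'vertical_fov': 54.241781175795275, 'cx': 315.1933076727676, 'cy': 235.60836920758675, 'k1': -0.10101390763451858, 'R': array([[ 0.01593283, -0.99971299, -0.01789102],
       [-0.99757378, -0.01468087, -0.06805164],
       [ 0.06776946,  0.01893187, -0.99752137]]), 't': array([-0.09960302,  0.57360985,  1.0058083 ])}
wrist {'vertical_fov': 62.84182495191782, 'cx': 320.4451029206577, 'cy': 242.11383941821026, 'k1': -0.041573888906348715, 'hand_eye': array([[ 1.23758474e-03, -9.62970348e-01, -2.69604482e-01,
         7.43265044e-02],
       [ 9.99999190e-01,  1.11132858e-03,  6.20936519e-04,
         1.17391721e-03],
       [-2.98324290e-04, -2.69605032e-01,  9.62970943e-01,
        -1.66255501e-01],
       [ 0.00000000e+00,  0.00000000e+00,  0.00000000e+00,
         1.00000000e+00]])}
```

View pics/scene0.png

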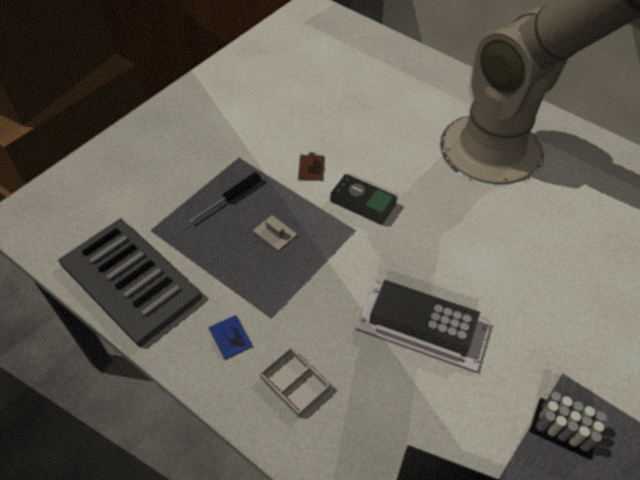

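View pics/top0.png

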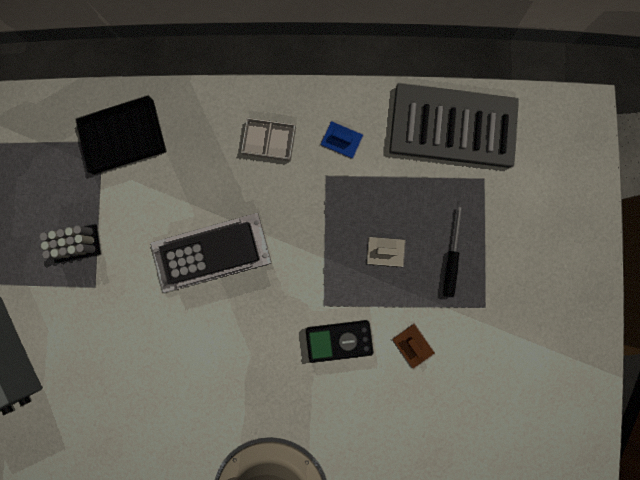

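View pics/wrist0.png

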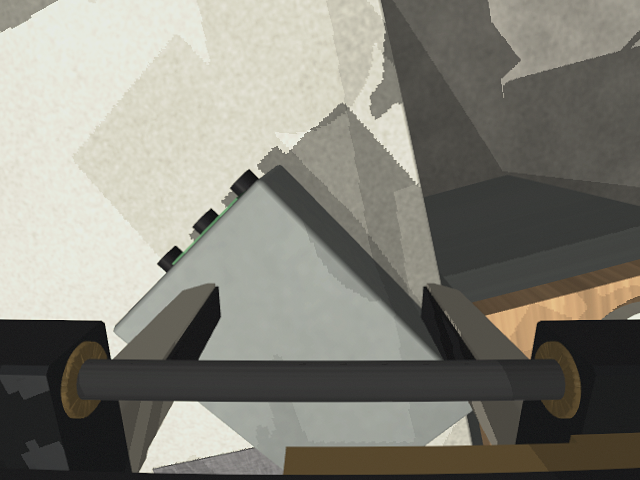

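```bash
cat > h.py <<'E'
import numpy as np, cv2
from workcell import sense,snapshot,calibration
from scipy.spatial.transform import Rotation as Ro
def cam(n,st=None):
    c=calibration(n); f=240/np.tan(np.radians(c['vertical_fov']/2))
    K=np.array([[f,0,c['cx']],[0,f,c['cy']],[0,0,1]]); d=np.array([c['k1'],0,0,0.])
    if n=='wrist':
        q=st['orientation']; T=np.eye(4); T[:3,:3]=Ro.from_quat([q[1],q[2],q[3],q[0]]).as_matrix(); T[:3,3]=st['tcp_pos']
        M=np.linalg.inv(T@c['hand_eye']); return K,d,M[:3,:3],M[:3,3]
    return K,d,np.array(c['R']),np.array(c['t'])
def rays(C,px):
    K,d,R,t=C
    s=cv2.undistortPoints(np.array(px,float).reshape(-1,1,2),K,d).reshape(-1,2)
    return -R.T@t, np.c_[s,np.ones(len(s))]@R
def onplane(C,px,z):
    o,r=rays(C,px); return o+r*((z-o[2])/r[:,2])[:,None]
def proj(C,X):
    K,d,R,t=C
    return cv2.projectPoints(np.array(X,float).reshape(-1,3),cv2.Rodrigues(R)[0],t,K,d)[0].reshape(-1,2)
E
python3 - <<'E'
from h import *
im=cv2.imread('pics/top0.png')
a=cv2.resize(im[200:300,340:490],None,fx=5,fy=5,interpolation=cv2.INTER_CUBIC)
b=cv2.resize(im[200:300,140:290],None,fx=5,fy=5,interpolation=cv2.INTER_CUBIC)
cv2.imwrite('pics/a.png',a);cv2.imwrite('pics/b.png',b)
s=cv2.imread('pics/scene0.png')
cv2.imwrite('pics/c.png',cv2.resize(s[270:380,345:505],None,fx=5,fy=5,interpolation=cv2.INTER_CUBIC))
g=cv2.cvtColor(im,cv2.COLOR_BGR2GRAY)
m=np.zeros_like(g); m[225:280,355:425]=(g[225:280,355:425]>115)*255
cs,_=cv2.findContours(m,0,2); c=max(cs,key=cv2.contourArea); r=cv2.minAreaRect(c); print(r,cv2.contourArea(c))
C=cam('top'); P=onplane(C,cv2.boxPoints(r),.007); print(P, P.mean(0))
E
```

```text
((391.0345153808594, 252.0862274169922), (24.166234970092773, 25.910192489624023), 4.763641834259033) 44.0
[[ 0.51526179 -0.22968178  0.007     ]
 [ 0.57229275 -0.23400174  0.007     ]
 [ 0.56862866 -0.28738098  0.007     ]
 [ 0.51158082 -0.28287654  0.007     ]] [ 0.54194101 -0.25848526  0.007     ]
```

View pics/a.png

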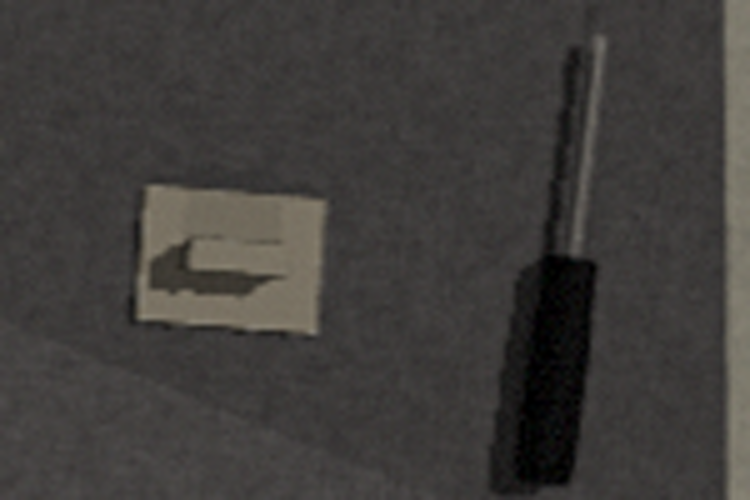

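View pics/b.png

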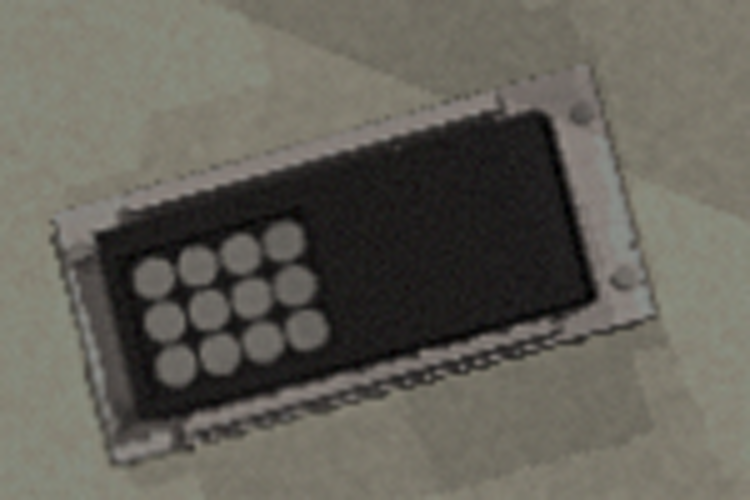

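View pics/c.png

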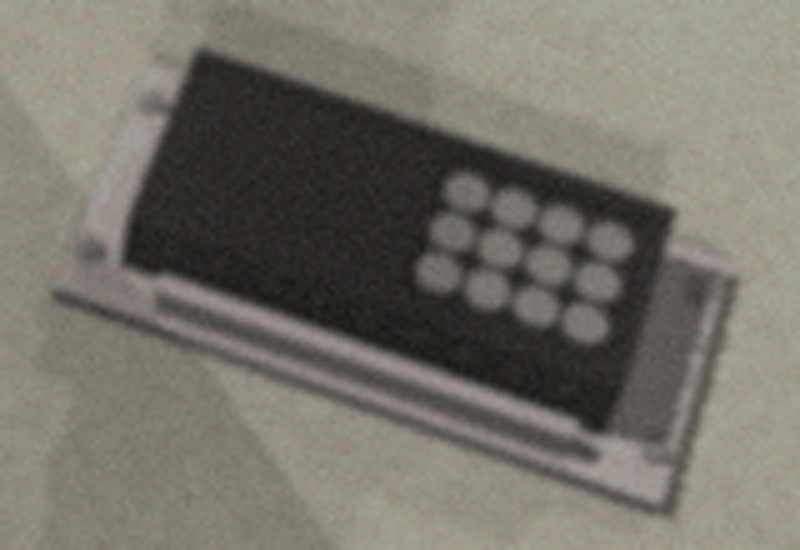

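```bash
python3 - <<'E'
from h import *
C=cam('top')
f=lambda pts,o:[(o[0]+(x+.5)/5-.5,o[1]+(y+.5)/5-.5) for x,y in pts]
P=onplane(C,f([(148,185),(327,198),(320,333),(137,320)],(340,200)),.007)
print(P.round(4),P.mean(0)); e=P[1]-P[0]+P[2]-P[3]; print('ang x',np.degrees(np.arctan2(-e[1],-e[0])))
H=onplane(C,f([(548,112),(597,300),(140,418),(100,235)],(140,200)),.053)
print(H.round(4),H.mean(0)); e=H[2]-H[1]+H[3]-H[0]; print(np.degrees(np.arctan2(e[1],e[0])),np.linalg.norm(e)/2)
cells=onplane(C,f([(154,277),(198,266),(240,255),(284,242),(165,322),(209,310),(253,298),(296,285),(176,366),(220,354),(264,342),(306,329)],(140,200)),.047)
print('cells',cells.mean(0)); e=cells[[0,4,8]].mean(0)-cells[[3,7,11]].mean(0);print(np.degrees(np.arctan2(e[1],e[0])),np.linalg.norm(e))
K=onplane(C,f([(52,217),(590,65),(655,318),(115,465)],(140,200)),.02)
print(K.round(4),K.mean(0))
S=cam('scene');print(cv2.resize(np.zeros((2,2)),(2,2)).shape)
E
```

```text
[[ 0.5754 -0.2099  0.007 ]
 [ 0.5708 -0.2893  0.007 ]
 [ 0.5112 -0.2864  0.007 ]
 [ 0.5158 -0.2056  0.007 ]] [ 0.54330403 -0.24780736  0.007     ]
ang x 86.71501789063987
[[0.5997 0.0494 0.053 ]
 [0.5202 0.0265 0.053 ]
 [0.4663 0.2219 0.053 ]
 [0.5442 0.2422 0.053 ]] [0.53257959 0.13501056 0.053     ]
105.73184409994708 0.2016843686441593
cells [0.51581032 0.18580969 0.047     ]
106.37932364565036 0.059027100893411316
[[0.5531 0.2763 0.02  ]
 [0.6238 0.0367 0.02  ]
 [0.5132 0.0055 0.02  ]
 [0.444  0.2437 0.02  ]] [0.53355197 0.14054546 0.02      ]
(2, 2)
```

Request:
apply_moves --targets '[{"dp": [0.04,-0.05,0.01],"spin": -1,"hand": 0},{"dp": [0.04,-0.05,0.02],"spin": -1,"hand": 0}]'

```text
time_s: 0.35
tcp_pos: [0.2515, 0.6231, 0.2393]
orientation: [-0.0, 0.237, 0.971, -0.001]
contact_force: [0.5, 0.2, 1.1]
grip_width: 0.0929
```

```bash
python3 -c "
from h import *
print(sense())"
```

```text
{'time_s': 0.35, 'joint_positions': array([-1.30661381,  0.51544926,  0.05406466,  1.70879309, -0.03394097,
        0.9212702 , -0.14766995]), 'joint_vel': array([ 0.39331203, -0.4720193 ,  0.32940277,  0.44633287, -0.1659206 ,
        0.01034632, -0.31117149]), 'joint_efforts': array([ -7.53545612, -64.26115036,  -1.63144112, -25.40588379,
        -0.09278602,  -0.14176831,   0.51079743]), 'tcp_pos': array([0.25154346, 0.62313826, 0.2393045 ]), 'orientation': array([-3.01027838e-04,  2.37467980e-01,  9.71394178e-01, -1.48951806e-03]), 'contact_force': array([0.45560819, 0.16535807, 1.12743826]), 'wrist_torque': array([ 0.01215124, -0.05628917,  0.03887692]), 'grip_width': 0.09291785882897473}
```

Request:
apply_moves --targets '[{"dp": [0.031,-0.057,0.005],"spin": -1,"hand": 0},{"dp": [0.031,-0.057,0.005],"spin": -1,"hand": 0},{"dp": [0.031,-0.057,0.005],"spin": -1,"hand": 0},{"dp": [0.031,-0.057,0.005],"spin": -1,"hand": 0},{"dp": [0.031,-0.057,0.005],"spin": -1,"hand": 0}]'

```text
time_s: 0.85
tcp_pos: [0.3692, 0.4085, 0.2599]
orientation: [-0.0, 0.482, 0.876, 0.0]
contact_force: [1.5, 0.3, 0.0]
grip_width: 0.0929
```

Request:
apply_moves --targets '[{"dp": [0.031,-0.057,0.005],"spin": -1,"hand": 0},{"dp": [0.031,-0.057,0.005],"spin": -1,"hand": 0},{"dp": [0.031,-0.057,0.005],"spin": -0.7,"hand": 0},{"dp": [0.031,-0.057,0.005],"spin": 0,"hand": 0},{"dp": [0.031,-0.057,0.005],"spin": 0,"hand": 0}]'

```text
time_s: 1.35
tcp_pos: [0.4853, 0.195, 0.2788]
orientation: [0.0, 0.599, 0.801, 0.0]
contact_force: [0.7, 0.3, -0.8]
grip_width: 0.0929
```

Request:
apply_moves --targets '[{"dp": [0.031,-0.057,0.005],"spin": 0,"hand": 0},{"dp": [0.031,-0.057,0.005],"spin": 0,"hand": 0},{"dp": [0.02,-0.04,0.0],"spin": 0,"hand": 0},{"dp": [0,0,0],"spin": 0,"hand": 0},{"dp": [0,0,0],"spin": 0,"hand": 0}]'

```text
time_s: 1.85
tcp_pos: [0.5463, 0.0807, 0.2858]
orientation: [-0.0, 0.6, 0.8, -0.0]
contact_force: [-0.6, 0.8, 0.5]
grip_width: 0.0931
```

```bash
python3 - <<'E'
from h import *
import pickle
s=sense(); im=snapshot('wrist'); pickle.dump(s,open('s1.pkl','wb')); cv2.imwrite('pics/w1.png',im[:,:,::-1]); print(s['tcp_pos'],s['orientation'],s['joint_positions'])
E
```

```text
[0.5462666  0.08065801 0.28579486] [-2.09321676e-04  5.99760724e-01  8.00179355e-01 -1.74132582e-04] [-0.5387444   0.33038649  0.38860758  1.93669606 -0.1571325   0.90414526
  0.21287222]
```

View pics/w1.png

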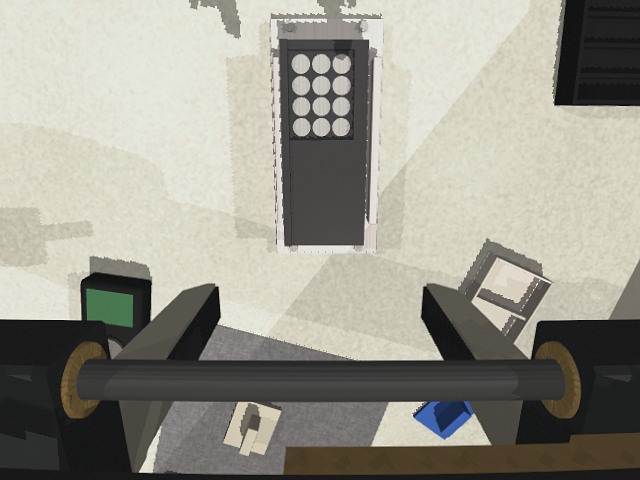

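```bash
python3 - <<'E'
from h import *
im=cv2.imread('pics/w1.png')
a=cv2.resize(im[10:150,255:395],None,fx=4.28,fy=4.28,interpolation=cv2.INTER_CUBIC)
a=np.clip(a.astype(float)*1.6,0,255).astype(np.uint8)
cv2.imwrite('pics/w1a.png',a)
a=cv2.resize(im[140:260,255:395],None,fx=5,fy=5,interpolation=cv2.INTER_CUBIC);cv2.imwrite('pics/w1b.png',np.clip(a.astype(float)*1.6,0,255).astype(np.uint8))
E
```

```text
(no output)
```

View pics/w1a.png

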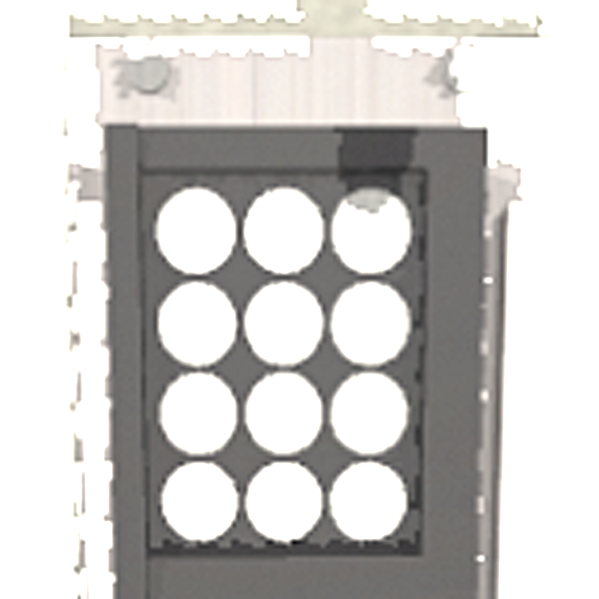

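View pics/w1b.png

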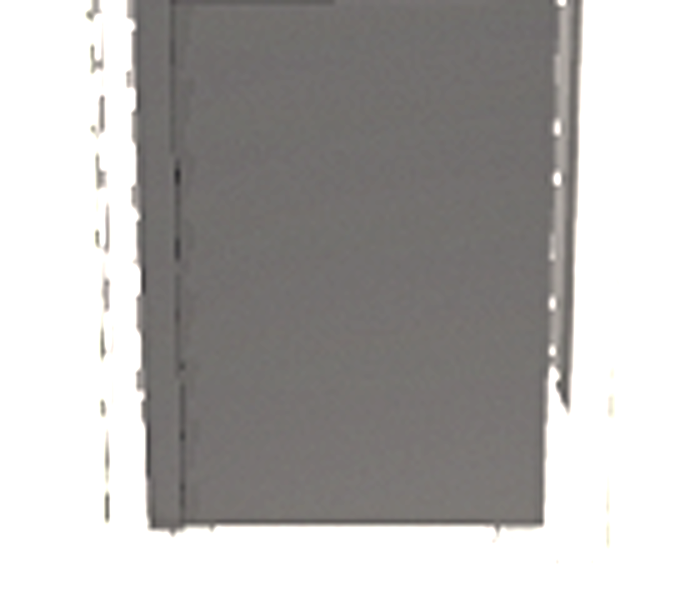

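```bash
python3 - <<'E'
from h import *
import pickle
s=pickle.load(open('s1.pkl','rb')); C=cam('wrist',s)
f=lambda p,o,k:[(o[0]+(x+.5)/k-.5,o[1]+(y+.5)/k-.5) for x,y in p]
R=onplane(C,f([(140,170),(427,170),(423,553),(149,555)],(255,10),4.28),.052)
print(R.round(4),R.mean(0),np.linalg.norm(R-np.roll(R,-1,0),axis=1))
e=R[0]-R[3]+R[1]-R[2];print('ang',np.degrees(np.arctan2(e[1],e[0])))
F=onplane(C,f([(170,0),(183,523)],(255,140),5),.0535);e=F[0]-F[1];print('fence',F,np.degrees(np.arctan2(e[1],e[0])))
D=onplane(C,f([(150,525),(543,525)],(255,140),5),.052);print('deck end',D)
U=onplane(C,f([(105,125),(487,128)],(255,10),4.28),.052);print('far end',U)
# cover
im=cv2.imread('pics/w1.png')
cv2.imwrite('pics/w1c.png',cv2.resize(im[390:470,200:300],None,fx=6,fy=6,interpolation=cv2.INTER_CUBIC))
E
```

```text
[[0.4747 0.2176 0.052 ]
 [0.5351 0.2353 0.052 ]
 [0.5589 0.1569 0.052 ]
 [0.4984 0.1387 0.052 ]] [0.51678374 0.18713107 0.052     ] [0.06293004 0.08190253 0.06325356 0.08235983]
ang 106.77919266847799
fence [[0.49775574 0.13822539 0.0535    ]
 [0.52840962 0.03559546 0.0535    ]] 106.63002542040246
deck end [[0.52181918 0.03275245 0.052     ]
 [0.60173529 0.0562387  0.052     ]]
far end [[0.46499019 0.22428407 0.052     ]
 [0.54510873 0.24719592 0.052     ]]
```

Request:
apply_moves --targets '[{"dp": [0,-0.0625,-0.01],"spin": -1,"hand": 0},{"dp": [0,-0.0625,-0.01],"spin": -1,"hand": 0},{"dp": [0,-0.0625,-0.01],"spin": -1,"hand": 0},{"dp": [0,-0.0625,-0.01],"spin": -0.27,"hand": 0},{"dp": [0,-0.0625,-0.02],"spin": 0,"hand": 0}]'

```text
time_s: 2.4
tcp_pos: [0.547, -0.1527, 0.2413]
orientation: [0.0, 0.726, 0.688, 0.001]
contact_force: [1.3, 0.3, 0.1]
grip_width: 0.0933
```

Request:
apply_moves --targets '[{"dp": [-0.002,-0.0625,-0.02],"spin": 0,"hand": 0},{"dp": [-0.002,-0.0625,-0.02],"spin": 0,"hand": 0},{"dp": [0,0,0],"spin": 0,"hand": 0},{"dp": [0,0,0],"spin": 0,"hand": 0},{"dp": [0,0,0],"spin": 0,"hand": 0}]'

```text
time_s: 2.9
tcp_pos: [0.544, -0.2445, 0.211]
orientation: [-0.0, 0.726, 0.688, 0.0]
contact_force: [0.0, 0.6, 0.1]
grip_width: 0.0928
```

```bash
python3 - <<'E'
from h import *
import pickle
s=sense(); im=snapshot('wrist'); pickle.dump(s,open('s2.pkl','wb')); cv2.imwrite('pics/w2.png',im[:,:,::-1]); print(s['tcp_pos'],s['orientation'],s['joint_positions'])
E
```

```text
[ 0.54404024 -0.2444503   0.2110263 ] [-4.43898954e-04  7.25714224e-01  6.87996007e-01  4.02931303e-04] [ 0.01343445  0.48614813  0.45958117  1.92954813 -0.29682547  0.79261025
  0.58417825]
```

View pics/w2.png

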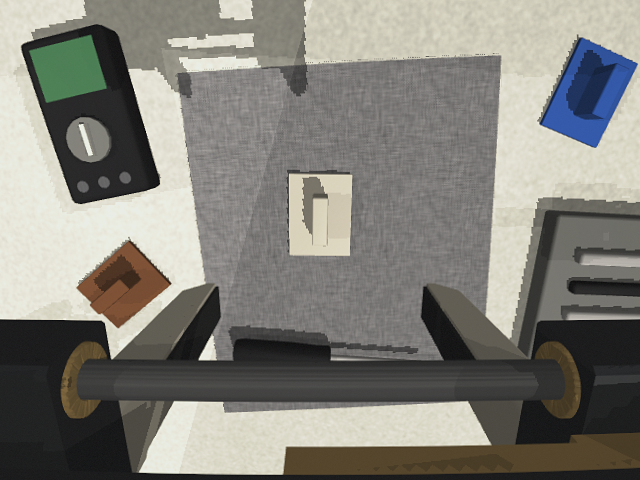

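```bash
python3 - <<'E'
from h import *
import pickle
s=pickle.load(open('s2.pkl','rb')); C=cam('wrist',s)
im=cv2.imread('pics/w2.png'); 
b=im[:,:,0].astype(int); r=im[:,:,2].astype(int); 
m=np.zeros(b.shape,np.uint8); m[150:280,260:380]=((r>150))[150:280,260:380]*255
m=cv2.morphologyEx(m,3,np.ones((3,3)));
cs,_=cv2.findContours(m,0,2); c=max(cs,key=cv2.contourArea); q=cv2.minAreaRect(c); print(q)
P=onplane(C,cv2.boxPoints(q),.007); print(P.round(4),P.mean(0),np.linalg.norm(P-np.roll(P,-1,0),axis=1))
for i in (0,1): e=P[i+1]-P[i]; print(np.degrees(np.arctan2(e[1],e[0])))
cv2.imwrite('pics/w2c.png',cv2.resize(im[160:270,270:370],None,fx=5,fy=5,interpolation=cv2.INTER_CUBIC))
E
```

```text
((320.5, 214.5), (81.0, 63.0), 90.0)
[[ 0.5175 -0.2044  0.007 ]
 [ 0.5763 -0.2074  0.007 ]
 [ 0.5739 -0.2867  0.007 ]
 [ 0.5117 -0.2835  0.007 ]] [ 0.54483854 -0.24551867  0.007     ] [0.05890055 0.07934118 0.06224598 0.07934712]
-2.9830055174828107
-91.7756810751689
```

View pics/w2c.png

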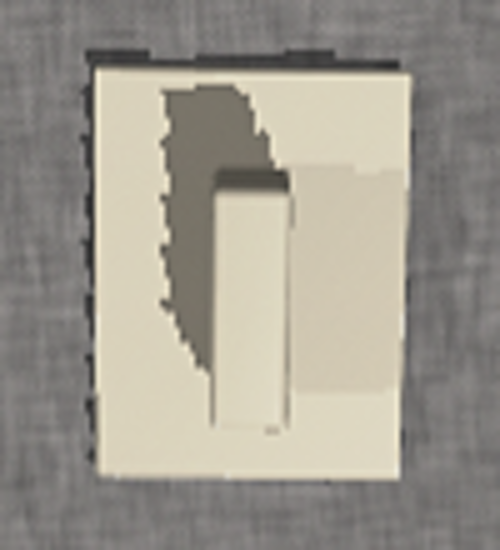

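```bash
python3 - <<'E'
from h import *
import pickle
s=pickle.load(open('s2.pkl','rb')); C=cam('wrist',s)
f=lambda p,o,k:[(o[0]+(x+.5)/k-.5,o[1]+(y+.5)/k-.5) for x,y in p]
for pts,z in (([(94,67),(411,73),(401,479),(98,477)],.007),([(216,190),(291,190),(287,430),(212,429)],.035)):
    P=onplane(C,f(pts,(270,160),5),z); print(P.round(4),P.mean(0)); e=P[0]-P[3]+P[1]-P[2];g=P[1]-P[0]+P[2]-P[3]
    print(np.degrees(np.arctan2(e[1],e[0])),np.degrees(np.arctan2(g[1],g[0])),np.linalg.norm(e)/2,np.linalg.norm(g)/2)
E
```

```text
[[ 0.517  -0.2034  0.007 ]
 [ 0.5761 -0.2076  0.007 ]
 [ 0.5717 -0.287   0.007 ]
 [ 0.5119 -0.2835  0.007 ]] [ 0.54417028 -0.2454016   0.007     ]
86.570605427682 -3.714971372905635 0.07990704561692277 0.059575520444779526
[[ 0.5392 -0.2233  0.035 ]
 [ 0.5524 -0.224   0.035 ]
 [ 0.5496 -0.2677  0.035 ]
 [ 0.536  -0.2668  0.035 ]] [ 0.54431027 -0.24545215  0.035     ]
86.05892530494627 -3.383956929696669 0.04374267242375824 0.013383026420417188
```

Request:
apply_moves --targets '[{"dp": [0,-0.0013,-0.06],"spin": -0.07,"hand": 0},{"dp": [0,0,-0.06],"spin": 0,"hand": 0},{"dp": [0,0,-0.06],"spin": 0,"hand": 0},{"dp": [0,0,-0.06],"spin": 0,"hand": 0},{"dp": [0,0,0],"spin": 0,"hand": 0}]'

```text
time_s: 3.45
tcp_pos: [0.5414, -0.2444, 0.0267]
orientation: [-0.004, 0.728, 0.685, -0.001]
contact_force: [-0.2, 0.1, -0.2]
grip_width: 0.0932
```

Request:
apply_moves --targets '[{"dp": [0,0,-0.012],"spin": 0,"hand": 0},{"dp": [0,0,-0.012],"spin": 0,"hand": 0},{"dp": [0,0,0],"spin": 0,"hand": 0},{"dp": [0,0,0],"spin": 0,"hand": 0}]'

```text
time_s: 3.85
tcp_pos: [0.5441, -0.248, 0.0143]
orientation: [0.001, 0.729, 0.684, 0.0]
contact_force: [0.2, -0.5, 0.7]
grip_width: 0.0933
```

Request:
apply_moves --targets '[{"dp": [0,0,0],"spin": 0,"hand": 0},{"dp": [0,0,0],"spin": 0,"hand": 0},{"dp": [0,0,0],"spin": 0,"hand": 0}]'

```text
time_s: 4.15
tcp_pos: [0.5436, -0.248, 0.0135]
orientation: [0.0, 0.729, 0.684, 0.0]
contact_force: [0.5, -0.5, -1.0]
grip_width: 0.0932
```

```bash
python3 - <<'E'
from h import *
s=sense(); cv2.imwrite('pics/w3.png',snapshot('wrist')[:,:,::-1]); print(s['tcp_pos'],s['joint_vel'])
E
```

```text
[ 0.54358361 -0.2479941   0.01349596] [ 3.77190940e-04  6.14947968e-03 -3.31223264e-03 -8.16488925e-05
  4.77643523e-04 -1.36612655e-03  1.85844016e-03]
```

View pics/w3.png

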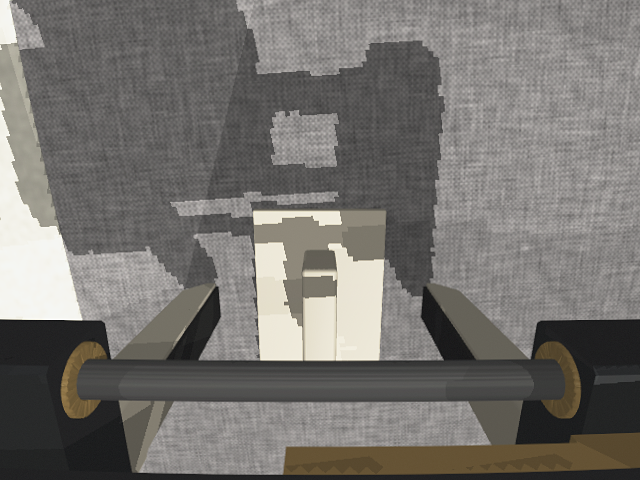

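Request:
apply_moves --targets '[{"dp": [0.0005,0.0033,0],"spin": 0,"hand": 0},{"dp": [0,0,0],"spin": 0,"hand": 0},{"dp": [0,0,0],"spin": 0,"hand": 0.5},{"dp": [0,0,0],"spin": 0,"hand": 1},{"dp": [0,0,0],"spin": 0,"hand": 1}]'

```text
time_s: 4.7
tcp_pos: [0.5437, -0.2455, 0.013]
orientation: [-0.0, 0.729, 0.684, -0.0]
contact_force: [-0.9, -0.1, -0.0]
grip_width: 0.0736
```

Request:
apply_moves --targets '[{"dp": [0,0,0],"spin": 0,"hand": 1},{"dp": [0,0,0],"spin": 0,"hand": 1},{"dp": [0,0,0],"spin": 0,"hand": 1},{"dp": [0,0,0],"spin": 0,"hand": 1},{"dp": [0,0,0],"spin": 0,"hand": 1}]'

```text
time_s: 5.2
tcp_pos: [0.5437, -0.2455, 0.013]
orientation: [0.0, 0.729, 0.684, -0.0]
contact_force: [-0.1, 0.1, 0.6]
grip_width: 0.0337
```

Request:
apply_moves --targets '[{"dp": [0,0,0],"spin": 0,"hand": 1},{"dp": [0,0,0],"spin": 0,"hand": 1},{"dp": [0,0,0],"spin": 0,"hand": 1},{"dp": [0,0,0],"spin": 0,"hand": 1},{"dp": [0,0,0],"spin": 0,"hand": 1}]'

```text
time_s: 5.7
tcp_pos: [0.5437, -0.2454, 0.013]
orientation: [-0.0, 0.729, 0.684, -0.0]
contact_force: [-0.7, -0.2, 0.6]
grip_width: 0.0138
```

Request:
apply_moves --targets '[{"dp": [0,0,0.01],"spin": 0,"hand": 1},{"dp": [0,0,0.03],"spin": 0,"hand": 1},{"dp": [0,0,0.06],"spin": 0,"hand": 1},{"dp": [0,0,0.06],"spin": 0,"hand": 1},{"dp": [0,0,0],"spin": 0,"hand": 1}]'

```text
time_s: 6.2
tcp_pos: [0.546, -0.247, 0.1386]
orientation: [0.004, 0.729, 0.684, 0.002]
contact_force: [-0.1, 0.0, -1.9]
grip_width: 0.0138
```

Request:
apply_moves --targets '[{"dp": [0,0,0],"spin": 0,"hand": 1},{"dp": [0,0,0],"spin": 0,"hand": 1}]'

```text
time_s: 6.4
tcp_pos: [0.5431, -0.2448, 0.1322]
orientation: [-0.001, 0.729, 0.684, -0.0]
contact_force: [-0.9, 0.5, -2.0]
grip_width: 0.0137
```

```bash
python3 - <<'E'
from h import *
import pickle
s=sense(); cv2.imwrite('pics/w4.png',snapshot('wrist')[:,:,::-1]); print(s['tcp_pos'],s['contact_force'],s['wrist_torque'],s['grip_width']);pickle.dump(s,open('s4.pkl','wb'))
E
```

```text
[ 0.54314075 -0.24476182  0.13224189] [-0.92286723  0.53013294 -1.98610234] [-0.05069226  0.0796786   0.01427516] 0.013668794284985877
```

View pics/w4.png

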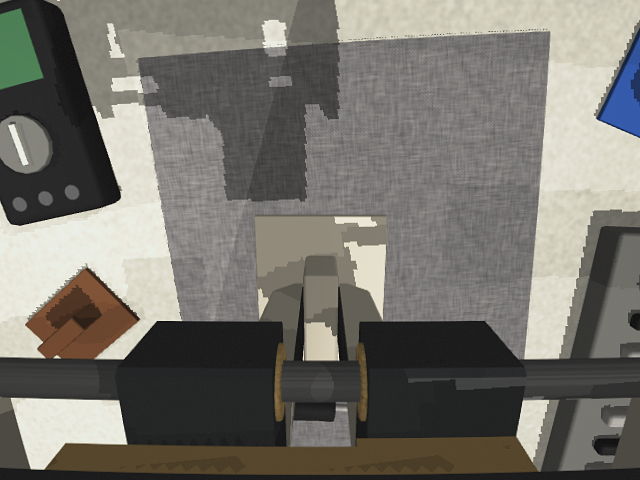

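```bash
python3 - <<'E'
from h import *
import pickle
s=pickle.load(open('s4.pkl','rb')); C=cam('wrist',s)
P=onplane(C,[(254.5,215),(387,215.5)],s['tcp_pos'][2]-.006)
q=s['orientation']; R=Ro.from_quat([q[1],q[2],q[3],q[0]]).as_matrix()
print(R); print((P-s['tcp_pos'])@R)
E
```

```text
[[ 6.30768351e-02  9.98007839e-01 -1.29102114e-03]
 [ 9.98008418e-01 -6.30758407e-02  7.97025054e-04]
 [ 7.14005008e-04 -1.33872378e-03 -9.99998849e-01]]
[[ 0.04027829 -0.02868064  0.00606716]
 [ 0.04014492  0.03060714  0.0059877 ]]
```

Request:
apply_moves --targets '[{"dp": [0,0.03,0],"spin": 0.67,"hand": 1},{"dp": [0,0.058,0],"spin": 0.9,"hand": 1},{"dp": [0,0.058,0],"spin": 0.9,"hand": 1},{"dp": [0,0.058,0],"spin": 0.9,"hand": 1},{"dp": [0,0.058,0],"spin": 0,"hand": 1}]'

```text
time_s: 6.95
tcp_pos: [0.5426, -0.0466, 0.132]
orientation: [-0.001, 0.596, 0.803, -0.0]
contact_force: [0.9, -0.3, -1.5]
grip_width: 0.0136
```

Request:
apply_moves --targets '[{"dp": [0,0.058,0],"spin": 0,"hand": 1},{"dp": [0,0.058,0],"spin": 0,"hand": 1},{"dp": [0,0.058,0],"spin": 0,"hand": 1},{"dp": [0,0.027,0],"spin": 0,"hand": 1},{"dp": [0,0,0],"spin": 0,"hand": 1}]'

```text
time_s: 7.45
tcp_pos: [0.5424, 0.1065, 0.1316]
orientation: [-0.001, 0.595, 0.804, -0.0]
contact_force: [0.2, 0.1, -1.0]
grip_width: 0.014
```

Request:
apply_moves --targets '[{"dp": [0,0,0],"spin": 0,"hand": 1},{"dp": [0,0,0],"spin": 0,"hand": 1},{"dp": [0,0,0],"spin": 0,"hand": 1}]'

```text
time_s: 7.75
tcp_pos: [0.5436, 0.1003, 0.1329]
orientation: [0.0, 0.599, 0.801, -0.0]
contact_force: [0.2, 0.3, -1.3]
grip_width: 0.0136
```

```bash
cat > st.py <<'E'
from h import *
import sys
s=sense(); q=s['orientation']; R=Ro.from_quat([q[1],q[2],q[3],q[0]]).as_matrix()
xh=np.array([np.cos(np.radians(106.6)),np.sin(np.radians(106.6))]); yh=np.array([-xh[1],xh[0]])
d=s['tcp_pos'][:2]+R[:2,1]*.0009-np.array([.5168,.1871])
f=s['contact_force']
print('t',round(s['time_s'],2),'tcp',s['tcp_pos'].round(4),'yaw',round(np.degrees(np.arctan2(R[1,0],R[0,0])),2),'cover rel recess x %.1f y %.1f mm'%(d@xh*1e3,d@yh*1e3),'F h-frame',(f[:2]@xh).round(1),(f[:2]@yh).round(1),f[2].round(1),'tq',s['wrist_torque'].round(2),'tilt',R[2].round(4),'w',round(s['grip_width'],4))
if len(sys.argv)>1: cv2.imwrite(f'pics/{sys.argv[1]}.png',snapshot('wrist')[:,:,::-1])
E
python3 st.py w5
```

```text
t 7.75 tcp [0.5436 0.1003 0.1329] yaw 106.47 cover rel recess x -90.8 y -1.8 mm F h-frame 0.3 -0.3 -1.3 tq [-0.13  0.07 -0.03] tilt [-4.e-04 -6.e-04 -1.e+00] w 0.0136
```

View pics/w5.png

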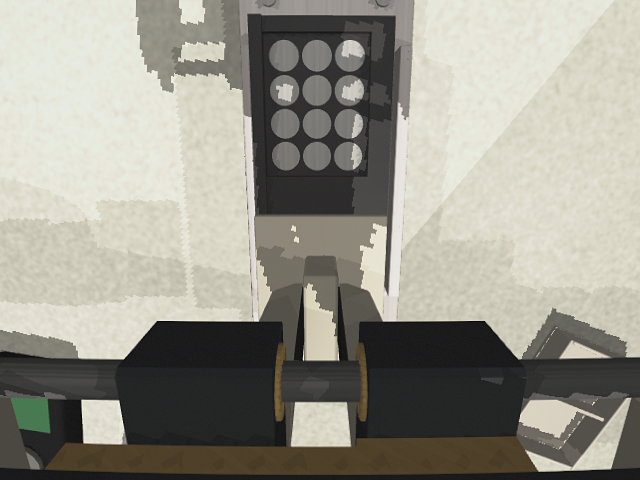

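```bash
python3 - <<'E'
from h import *
im=cv2.imread('pics/w5.png')
a=cv2.resize(im[10:225,240:400],None,fx=3.7,fy=3.7,interpolation=cv2.INTER_CUBIC)
cv2.imwrite('pics/w5a.png',np.clip(a[:590].astype(float)*2.2,0,255).astype(np.uint8))
E
```

```text
(no output)
```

View pics/w5a.png

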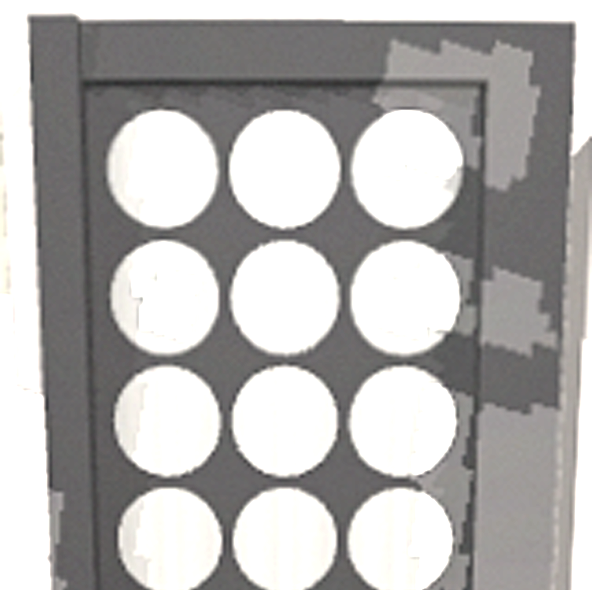

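```bash
python3 - <<'E'
from h import *
s=sense(); C=cam('wrist',s)
q=s['orientation']; R=Ro.from_quat([q[1],q[2],q[3],q[0]]).as_matrix()
f=lambda p:[(240+(x+.5)/3.7-.5,10+(y+.5)/3.7-.5) for x,y in p]
T=lambda p,z:((onplane(C,p,z)-s['tcp_pos'])@R*1e3).round(1)
print('far R,mid',T(f([(488,79),(284,79)]),.052)); print('rightwall lo',T(f([(473,588)]),.052))
print('near edge',T([(280,176.5),(350,176.5)],.052)); print('fence',T(f([(80,79),(95,560)]),.055))
print('cover front',T([(255,215),(388,215)],s['tcp_pos'][2]-.006))
E
```

```text
far R,mid [[132.4  30.4  80.9]
 [132.3  -1.3  80.9]]
rightwall lo [[54.  30.4 80.9]]
near edge [[ 49.  -24.2  80.9]
 [ 49.   19.6  80.9]]
fence [[131.7 -32.6  77.9]
 [ 58.8 -32.6  77.9]]
cover front [[ 40.  -28.1   6. ]
 [ 40.   31.4   6. ]]
```

Request:
apply_moves --targets '[{"dp": [0,0,-0.025],"spin": 0,"hand": 1},{"dp": [0,0,-0.025],"spin": 0,"hand": 1},{"dp": [0,0,-0.014],"spin": 0,"hand": 1},{"dp": [0,0,-0.008],"spin": 0,"hand": 1},{"dp": [0,0,-0.004],"spin": 0,"hand": 1}]'

```text
time_s: 8.3
tcp_pos: [0.5437, 0.1013, 0.0757]
orientation: [-0.0, 0.598, 0.801, -0.0]
contact_force: [-0.2, -0.6, -1.3]
grip_width: 0.0138
```

Request:
apply_moves --targets '[{"dp": [0,0,-0.002],"spin": 0,"hand": 1},{"dp": [0,0,0],"spin": 0,"hand": 1},{"dp": [0,0,0],"spin": 0,"hand": 1},{"dp": [0,0,0],"spin": 0,"hand": 1},{"dp": [0,0,0],"spin": 0,"hand": 1}]'

```text
time_s: 8.8
tcp_pos: [0.5438, 0.102, 0.0748]
orientation: [0.0, 0.598, 0.802, 0.0]
contact_force: [-0.1, -0.2, -2.5]
grip_width: 0.0139
```

```bash
python3 st.py
```

```text
t 8.8 tcp [0.5438 0.102  0.0748] yaw 106.59 cover rel recess x -89.3 y -2.5 mm F h-frame -0.2 0.2 -2.5 tq [-0.08  0.08 -0.04] tilt [ 0.e+00  5.e-04 -1.e+00] w 0.0139
```

Request:
apply_moves --targets '[{"dp": [0,0,-0.0027],"spin": 0,"hand": 1},{"dp": [0,0,-0.0027],"spin": 0,"hand": 1},{"dp": [0,0,-0.0027],"spin": 0,"hand": 1},{"dp": [0,0,-0.0027],"spin": 0,"hand": 1},{"dp": [0,0,0],"spin": 0,"hand": 1}]'

```text
time_s: 9.3
tcp_pos: [0.5436, 0.1018, 0.066]
orientation: [-0.0, 0.598, 0.802, -0.0]
contact_force: [0.0, 0.9, -0.8]
grip_width: 0.0135
```

Request:
apply_moves --targets '[{"dp": [0,0,-0.0013],"spin": 0,"hand": 1},{"dp": [0,0,0],"spin": 0,"hand": 1},{"dp": [0,0,0],"spin": 0,"hand": 1}]'

```text
time_s: 9.6
tcp_pos: [0.5437, 0.1018, 0.0655]
orientation: [0.0, 0.598, 0.802, -0.0]
contact_force: [0.4, -0.3, -0.6]
grip_width: 0.0136
```

Request:
apply_moves --targets '[{"dp": [0,0,-0.0013],"spin": 0,"hand": 1},{"dp": [0,0,0],"spin": 0,"hand": 1},{"dp": [0,0,0],"spin": 0,"hand": 1}]'

```text
time_s: 9.9
tcp_pos: [0.5437, 0.1019, 0.0645]
orientation: [0.0, 0.598, 0.802, -0.0]
contact_force: [1.1, -0.9, -1.9]
grip_width: 0.0137
```

Request:
apply_moves --targets '[{"dp": [0,0,-0.0013],"spin": 0,"hand": 1},{"dp": [0,0,0],"spin": 0,"hand": 1},{"dp": [0,0,0],"spin": 0,"hand": 1}]'

```text
time_s: 10.2
tcp_pos: [0.5437, 0.1018, 0.0635]
orientation: [-0.0, 0.598, 0.802, -0.0]
contact_force: [-0.3, 0.1, -1.4]
grip_width: 0.0135
```

Request:
apply_moves --targets '[{"dp": [0,0,-0.0007],"spin": 0,"hand": 1},{"dp": [0,0,0],"spin": 0,"hand": 1},{"dp": [0,0,0],"spin": 0,"hand": 1}]'

```text
time_s: 10.5
tcp_pos: [0.5438, 0.1018, 0.063]
orientation: [0.0, 0.598, 0.802, -0.0]
contact_force: [-0.2, 0.9, -0.2]
grip_width: 0.0138
```

```bash
python3 st.py
```

```text
t 10.5 tcp [0.5438 0.1018 0.063 ] yaw 106.58 cover rel recess x -89.5 y -2.4 mm F h-frame 0.9 -0.1 -0.2 tq [-0.09  0.04 -0.03] tilt [-1.e-04  0.e+00 -1.e+00] w 0.0138
```

Right at contact, it seems. Half-millimetre steps from here.

Request:
apply_moves --targets '[{"dp": [0,0,-0.0007],"spin": 0,"hand": 1},{"dp": [0,0,0],"spin": 0,"hand": 1},{"dp": [0,0,0],"spin": 0,"hand": 1}]'

```text
time_s: 10.8
tcp_pos: [0.5438, 0.1018, 0.0629]
orientation: [0.0, 0.598, 0.802, 0.0]
contact_force: [-2.4, 0.1, 5.3]
grip_width: 0.0138
```

Request:
apply_moves --targets '[{"dp": [0,0,-0.0003],"spin": 0,"hand": 1},{"dp": [0,0,0],"spin": 0,"hand": 1},{"dp": [0,0,0],"spin": 0,"hand": 1}]'

```text
time_s: 11.1
tcp_pos: [0.5438, 0.1018, 0.0629]
orientation: [0.0, 0.598, 0.802, 0.0]
contact_force: [-1.8, -0.8, 9.0]
grip_width: 0.0133
```

```bash
python3 st.py
```

```text
t 11.1 tcp [0.5438 0.1018 0.0629] yaw 106.57 cover rel recess x -89.4 y -2.4 mm F h-frame -0.2 1.9 9.0 tq [-0.11  0.59 -0.01] tilt [ 3.e-04  6.e-04 -1.e+00] w 0.0133
```

Request:
apply_moves --targets '[{"dp": [0,0,0.0003],"spin": 0,"hand": 1},{"dp": [-0.0013,-0.0004,0],"spin": 0,"hand": 1},{"dp": [-0.0013,-0.0004,0],"spin": 0,"hand": 1},{"dp": [0,0,0],"spin": 0,"hand": 1},{"dp": [0,0,0],"spin": 0,"hand": 1}]'

```text
time_s: 11.6
tcp_pos: [0.5433, 0.1016, 0.063]
orientation: [0.001, 0.598, 0.802, 0.001]
contact_force: [3.5, 2.3, 7.1]
grip_width: 0.0137
```

```bash
python3 st.py
```

```text
t 11.6 tcp [0.5433 0.1016 0.063 ] yaw 106.59 cover rel recess x -89.5 y -1.9 mm F h-frame 1.2 -4.0 7.1 tq [ 0.29 -0.72  0.01] tilt [-3.e-04  3.e-03 -1.e+00] w 0.0137
```

Request:
apply_moves --targets '[{"dp": [-0.0007,-0.0002,0],"spin": 0,"hand": 1},{"dp": [0,0,0],"spin": 0,"hand": 1},{"dp": [0,0,0],"spin": 0,"hand": 1}]'

```text
time_s: 11.9
tcp_pos: [0.5431, 0.1015, 0.063]
orientation: [0.001, 0.598, 0.802, 0.001]
contact_force: [4.5, 1.1, 5.8]
grip_width: 0.0139
```

```bash
python3 st.py
```

```text
t 11.9 tcp [0.5431 0.1015 0.063 ] yaw 106.58 cover rel recess x -89.5 y -1.6 mm F h-frame -0.2 -4.7 5.8 tq [ 0.43 -0.83 -0.03] tilt [-4.0e-04  3.4e-03 -1.0e+00] w 0.0139
```

Request:
apply_moves --targets '[{"dp": [0,0,0.0003],"spin": 0,"hand": 1},{"dp": [0,0,0],"spin": 0,"hand": 1},{"dp": [0,0,0],"spin": 0,"hand": 1}]'

```text
time_s: 12.2
tcp_pos: [0.5422, 0.1012, 0.063]
orientation: [0.001, 0.598, 0.802, 0.001]
contact_force: [4.8, 1.5, 5.8]
grip_width: 0.0139
```

```bash
python3 st.py
```

```text
t 12.2 tcp [0.5422 0.1012 0.063 ] yaw 106.58 cover rel recess x -89.5 y -0.7 mm F h-frame 0.1 -5.0 5.8 tq [ 0.31 -0.89 -0.05] tilt [-3.0e-04  1.8e-03 -1.0e+00] w 0.0139
```

Request:
apply_moves --targets '[{"dp": [-0.0007,-0.0002,0],"spin": 0,"hand": 1},{"dp": [0,0,0],"spin": 0,"hand": 1},{"dp": [0,0,0],"spin": 0,"hand": 1}]'

```text
time_s: 12.5
tcp_pos: [0.5417, 0.1011, 0.063]
orientation: [0.001, 0.598, 0.802, 0.001]
contact_force: [4.9, 1.1, 5.4]
grip_width: 0.0139
```

```bash
python3 st.py w6
```

```text
t 12.5 tcp [0.5417 0.1011 0.063 ] yaw 106.58 cover rel recess x -89.6 y -0.2 mm F h-frame -0.4 -5.0 5.4 tq [ 0.2  -0.88  0.03] tilt [-4.0e-04  1.8e-03 -1.0e+00] w 0.0139
```

View pics/w6.png

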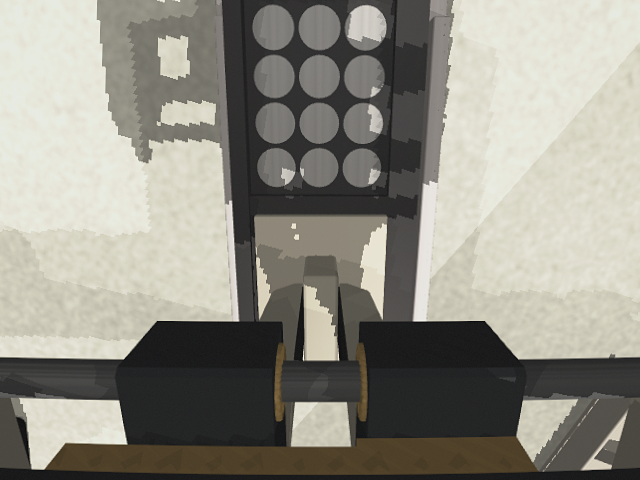

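Request:
apply_moves --targets '[{"dp": [-0.0017,0.0036,0],"spin": 0,"hand": 1},{"dp": [-0.0011,0.0038,0],"spin": 0,"hand": 1},{"dp": [-0.0011,0.0038,0],"spin": 0,"hand": 1},{"dp": [-0.0011,0.0038,0],"spin": 0,"hand": 1},{"dp": [-0.0012,0.0038,0],"spin": 0,"hand": 1}]'

```text
time_s: 13.05
tcp_pos: [0.5362, 0.1127, 0.063]
orientation: [0.001, 0.599, 0.801, -0.001]
contact_force: [2.0, -7.6, 8.8]
grip_width: 0.0135
```

```bash
python3 st.py
```

```text
t 13.05 tcp [0.5362 0.1127 0.063 ] yaw 106.45 cover rel recess x -76.8 y 1.8 mm F h-frame -7.9 0.3 8.8 tq [-1.54 -0.51 -0.01] tilt [-2.2e-03 -2.0e-04 -1.0e+00] w 0.0135
```

Request:
apply_moves --targets '[{"dp": [-0.0011,0.0038,0],"spin": 0,"hand": 1},{"dp": [-0.0011,0.0038,0],"spin": 0,"hand": 1},{"dp": [-0.0011,0.0038,0],"spin": 0,"hand": 1},{"dp": [-0.0012,0.0038,0],"spin": 0,"hand": 1},{"dp": [-0.0011,0.0038,0],"spin": 0,"hand": 1}]'

```text
time_s: 13.55
tcp_pos: [0.5319, 0.1268, 0.063]
orientation: [0.001, 0.599, 0.801, -0.001]
contact_force: [2.4, -7.6, 8.9]
grip_width: 0.0136
```

```bash
python3 st.py w7
```

```text
t 13.55 tcp [0.5319 0.1268 0.063 ] yaw 106.44 cover rel recess x -62.1 y 1.9 mm F h-frame -7.9 -0.2 8.9 tq [-1.74 -0.48  0.05] tilt [-2.3e-03 -3.0e-04 -1.0e+00] w 0.0136
```

View pics/w7.png

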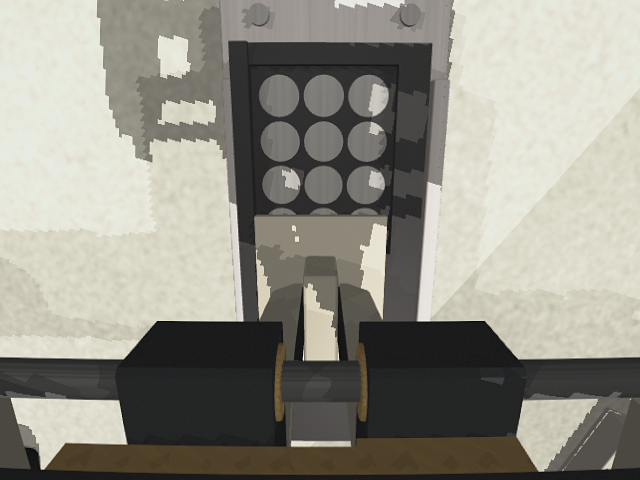

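```bash
python3 - <<'E'
from h import *
im=cv2.imread('pics/w7.png')
a=cv2.resize(im[30:260,225:445],None,fx=2.6,fy=2.6,interpolation=cv2.INTER_CUBIC)
cv2.imwrite('pics/w7a.png',np.clip(a.astype(float)*2.2,0,255).astype(np.uint8))
E
```

```text
(no output)
```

View pics/w7a.png

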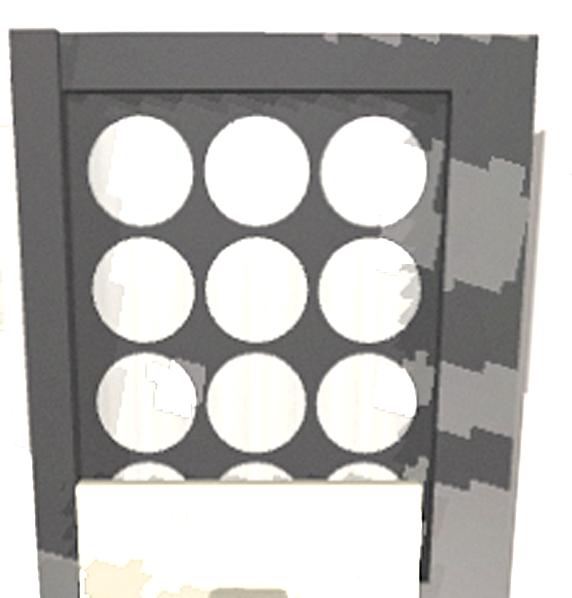

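```bash
cat > m.py <<'E'
from h import *
s=sense(); C=cam('wrist',s)
q=s['orientation']; R=Ro.from_quat([q[1],q[2],q[3],q[0]]).as_matrix()
T=lambda p,z:((onplane(C,p,z)-s['tcp_pos'])@R*1e3).round(1)
E
python3 - <<'E'
from m import *
f=lambda p:[(225+(x+.5)/2.6-.5,30+(y+.5)/2.6-.5) for x,y in p]
print('far',T(f([(250,91.5),(450,92)]),.052)); print('front',T(f([(77,482),(421,483)]),.057)); print('rw',T(f([(430,575)]),.052),'fence',T(f([(62,92),(76,480)]),.055))
E
```

```text
far [[103.1   1.2  10.7]
 [103.2  33.5  10.7]]
front [[ 39.9 -28.4   5.9]
 [ 39.9  30.7   5.9]]
rw [[21.8 34.  10.9]] fence [[102.6 -28.6   7.8]
 [ 39.9 -28.9   7.9]]
```

Request:
apply_moves --targets '[{"dp": [-0.0011,0.0038,0],"spin": 0,"hand": 1},{"dp": [-0.0012,0.0038,0],"spin": 0,"hand": 1},{"dp": [-0.0011,0.0038,0],"spin": 0,"hand": 1},{"dp": [-0.0012,0.0038,0],"spin": 0,"hand": 1},{"dp": [-0.0011,0.0038,0],"spin": 0,"hand": 1}]'

```text
time_s: 14.1
tcp_pos: [0.5276, 0.141, 0.0629]
orientation: [0.001, 0.599, 0.801, -0.001]
contact_force: [3.4, -6.2, 9.1]
grip_width: 0.0135
```

```bash
python3 st.py
```

```text
t 14.1 tcp [0.5276 0.141  0.0629] yaw 106.44 cover rel recess x -47.3 y 1.9 mm F h-frame -6.9 -1.4 9.1 tq [-1.77 -0.52 -0.01] tilt [-2.3e-03 -3.0e-04 -1.0e+00] w 0.0135
```

Request:
apply_moves --targets '[{"dp": [-0.0011,0.0038,0],"spin": 0,"hand": 1},{"dp": [-0.0012,0.0038,0],"spin": 0,"hand": 1},{"dp": [-0.0011,0.0038,0],"spin": 0,"hand": 1},{"dp": [-0.0012,0.0038,0],"spin": 0,"hand": 1},{"dp": [-0.0011,0.0038,0],"spin": 0,"hand": 1}]'

```text
time_s: 14.6
tcp_pos: [0.5232, 0.1554, 0.0628]
orientation: [0.001, 0.599, 0.801, -0.001]
contact_force: [1.9, -6.6, 7.7]
grip_width: 0.0142
```

```bash
python3 st.py
```

```text
t 14.6 tcp [0.5232 0.1554 0.0628] yaw 106.45 cover rel recess x -32.2 y 2.0 mm F h-frame -6.9 0.1 7.7 tq [-1.72 -0.53 -0.03] tilt [-2.2e-03 -6.0e-04 -1.0e+00] w 0.0142
```

Request:
apply_moves --targets '[{"dp": [-0.0011,0.0038,0],"spin": 0,"hand": 1},{"dp": [-0.0012,0.0038,0],"spin": 0,"hand": 1},{"dp": [-0.0011,0.0038,0],"spin": 0,"hand": 1},{"dp": [-0.0012,0.0038,0],"spin": 0,"hand": 1},{"dp": [-0.0011,0.0038,0],"spin": 0,"hand": 1}]'

```text
time_s: 15.1
tcp_pos: [0.519, 0.1699, 0.0627]
orientation: [0.001, 0.599, 0.801, -0.001]
contact_force: [2.3, -4.9, 5.6]
grip_width: 0.0137
```

```bash
python3 st.py
```

```text
t 15.1 tcp [0.519  0.1699 0.0627] yaw 106.47 cover rel recess x -17.1 y 1.9 mm F h-frame -5.3 -0.8 5.6 tq [-1.57 -0.66 -0.01] tilt [-2.1e-03 -7.0e-04 -1.0e+00] w 0.0137
```

Request:
apply_moves --targets '[{"dp": [-0.0011,0.0038,0],"spin": 0,"hand": 1},{"dp": [-0.0008,0.0026,0],"spin": 0,"hand": 1},{"dp": [-0.0008,0.0026,0],"spin": 0,"hand": 1},{"dp": [0,0,0],"spin": 0,"hand": 1}]'

```text
time_s: 15.5
tcp_pos: [0.5169, 0.1771, 0.0626]
orientation: [0.0, 0.598, 0.801, -0.001]
contact_force: [1.8, -4.1, 5.0]
grip_width: 0.0141
```

```bash
python3 st.py w8
```

```text
t 15.5 tcp [0.5169 0.1771 0.0626] yaw 106.5 cover rel recess x -9.6 y 1.9 mm F h-frame -4.4 -0.6 5.0 tq [-1.16 -0.62 -0.01] tilt [-1.7e-03 -7.0e-04 -1.0e+00] w 0.0141
```

View pics/w8.png

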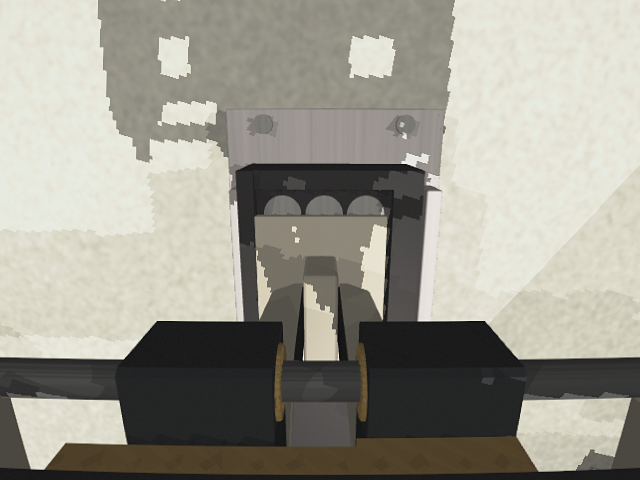

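Request:
apply_moves --targets '[{"dp": [-0.0006,0.0019,0],"spin": 0,"hand": 1},{"dp": [-0.0006,0.0019,0],"spin": 0,"hand": 1},{"dp": [-0.0006,0.0019,0],"spin": 0,"hand": 1},{"dp": [-0.0005,0.0019,0],"spin": 0,"hand": 1},{"dp": [0,0,0],"spin": 0,"hand": 1}]'

```text
time_s: 16.05
tcp_pos: [0.5152, 0.1828, 0.0626]
orientation: [0.001, 0.598, 0.801, -0.001]
contact_force: [1.8, -3.5, 4.1]
grip_width: 0.0138
```

```bash
python3 st.py
```

```text
t 16.05 tcp [0.5152 0.1828 0.0626] yaw 106.5 cover rel recess x -3.7 y 1.8 mm F h-frame -3.9 -0.7 4.1 tq [-1.33 -0.66  0.02] tilt [-1.7e-03 -6.0e-04 -1.0e+00] w 0.0138
```

Request:
apply_moves --targets '[{"dp": [-0.0003,0.0009,0],"spin": 0,"hand": 1},{"dp": [0,0,0],"spin": 0,"hand": 1},{"dp": [0,0,0],"spin": 0,"hand": 1}]'

```text
time_s: 16.35
tcp_pos: [0.515, 0.1836, 0.0626]
orientation: [0.0, 0.598, 0.801, -0.001]
contact_force: [2.6, -4.9, 5.3]
grip_width: 0.0138
```

```bash
python3 st.py w9
```

```text
t 16.35 tcp [0.515  0.1836 0.0626] yaw 106.51 cover rel recess x -2.8 y 1.8 mm F h-frame -5.5 -1.1 5.3 tq [-1.44 -0.71 -0.02] tilt [-1.5e-03 -7.0e-04 -1.0e+00] w 0.0138
```

View pics/w9.png

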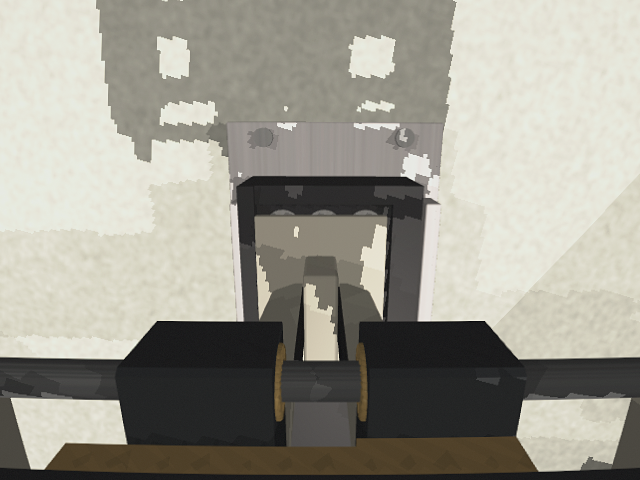

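```bash
python3 - <<'E'
from m import *
im=cv2.imread('pics/w9.png')
a=cv2.resize(im[170:250,225:445],None,fx=3.6,fy=6,interpolation=cv2.INTER_CUBIC)
cv2.imwrite('pics/w9a.png',np.clip(a.astype(float)*2.2,0,255).astype(np.uint8))
for r in (204,205,206,207,208): print(r,T([(320,r)],.052))
print(T([(320,215)],.0575))
E
```

```text
204 [[44.1  0.9 10.5]]
205 [[43.7  0.9 10.5]]
206 [[43.2  0.9 10.5]]
207 [[42.8  1.  10.5]]
208 [[42.3  1.  10.5]]
[[40.2  1.   5. ]]
```

View pics/w9a.png

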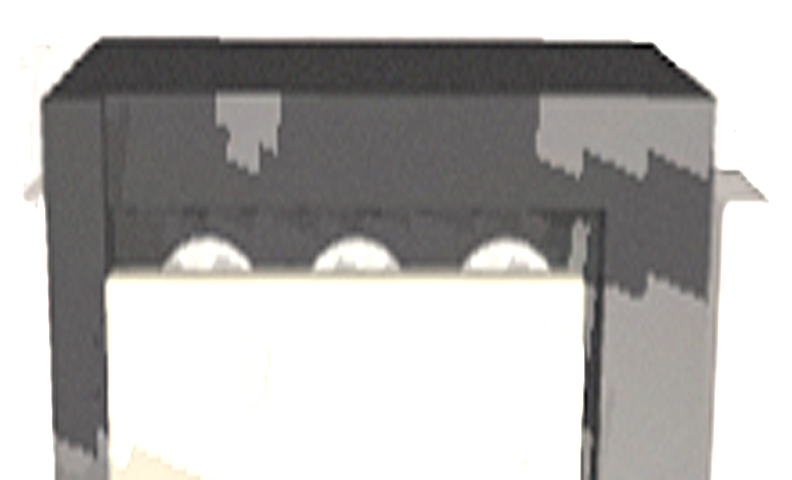

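Request:
apply_moves --targets '[{"dp": [-0.0003,0.0009,0],"spin": 0,"hand": 1},{"dp": [0,0,0],"spin": 0,"hand": 1},{"dp": [0,0,0],"spin": 0,"hand": 1}]'

```text
time_s: 16.7
tcp_pos: [0.5146, 0.185, 0.0625]
orientation: [0.0, 0.598, 0.801, -0.001]
contact_force: [2.8, -4.1, 3.5]
grip_width: 0.0142
```

```bash
python3 st.py
```

```text
t 16.7 tcp [0.5146 0.185  0.0625] yaw 106.54 cover rel recess x -1.4 y 1.8 mm F h-frame -4.8 -1.5 3.5 tq [-1.2  -0.51 -0.02] tilt [-8.e-04 -8.e-04 -1.e+00] w 0.0142
```

Request:
apply_moves --targets '[{"dp": [-0.0003,0.0009,0],"spin": 0,"hand": 1},{"dp": [0,0,0],"spin": 0,"hand": 1},{"dp": [0,0,0],"spin": 0,"hand": 1}]'

```text
time_s: 17.0
tcp_pos: [0.514, 0.1872, 0.0623]
orientation: [-0.001, 0.597, 0.802, -0.0]
contact_force: [1.2, -0.2, -1.8]
grip_width: 0.0138
```

```bash
python3 st.py
```

```text
t 17.0 tcp [0.514  0.1872 0.0623] yaw 106.63 cover rel recess x 0.9 y 1.8 mm F h-frame -0.6 -1.1 -1.8 tq [-0.04 -0.3  -0.01] tilt [ 6.0e-04 -1.1e-03 -1.0e+00] w 0.0138
```

Request:
apply_moves --targets '[{"dp": [0.0013,-0.001,0],"spin": 0,"hand": 1},{"dp": [0,0,0],"spin": 0,"hand": 1},{"dp": [0,0,0],"spin": 0,"hand": 1}]'

```text
time_s: 17.3
tcp_pos: [0.5151, 0.1858, 0.0625]
orientation: [-0.0, 0.598, 0.802, -0.0]
contact_force: [-0.5, -0.0, -1.5]
grip_width: 0.0136
```

```bash
python3 st.py w10
```

```text
t 17.3 tcp [0.5151 0.1858 0.0625] yaw 106.59 cover rel recess x -0.8 y 1.1 mm F h-frame 0.1 0.5 -1.5 tq [-0.05  0.04  0.  ] tilt [ 2.e-04 -9.e-04 -1.e+00] w 0.0136
```

```bash
python3 - <<'E'
from m import *
im=cv2.imread('pics/w10.png')
a=cv2.resize(im[170:250,225:445],None,fx=3.6,fy=6,interpolation=cv2.INTER_CUBIC)
cv2.imwrite('pics/w10a.png',np.clip(a.astype(float)*2.2,0,255).astype(np.uint8))
for r in (206,208,210,212,214): print(r,T([(320,r)],.052))
E
```

```text
206 [[43.2  1.  10.6]]
208 [[42.3  1.  10.6]]
210 [[41.4  1.  10.6]]
212 [[40.4  1.  10.6]]
214 [[39.5  1.  10.6]]
```

View pics/w10a.png

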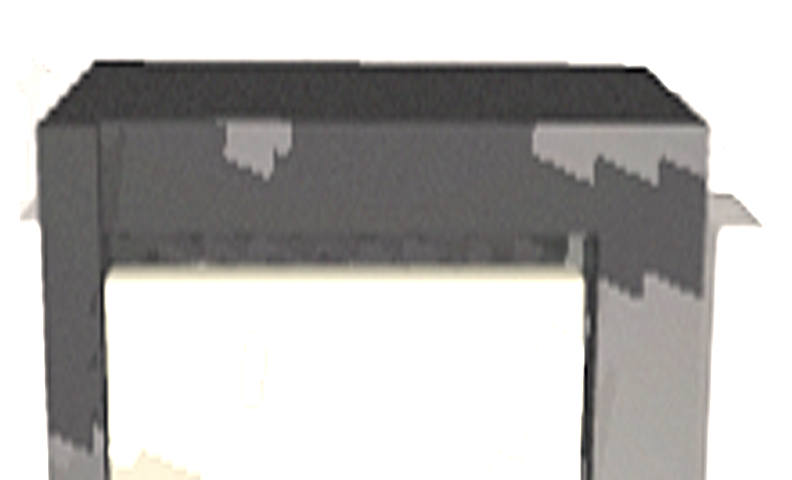

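Request:
apply_moves --targets '[{"dp": [0,0,-0.0013],"spin": 0,"hand": 1},{"dp": [0,0,0],"spin": 0,"hand": 1},{"dp": [0,0,0],"spin": 0,"hand": 1}]'

```text
time_s: 17.65
tcp_pos: [0.5156, 0.1857, 0.0617]
orientation: [-0.0, 0.598, 0.802, -0.0]
contact_force: [-0.7, 0.9, -1.8]
grip_width: 0.0138
```

```bash
python3 st.py
```

```text
t 17.65 tcp [0.5156 0.1857 0.0617] yaw 106.58 cover rel recess x -0.9 y 0.7 mm F h-frame 1.0 0.5 -1.8 tq [-0.03  0.03 -0.05] tilt [-0.e+00 -1.e-04 -1.e+00] w 0.0138
```

Request:
apply_moves --targets '[{"dp": [0,0,-0.0007],"spin": 0,"hand": 1},{"dp": [0,0,0],"spin": 0,"hand": 1},{"dp": [0,0,0],"spin": 0,"hand": 1}]'

```text
time_s: 17.95
tcp_pos: [0.5156, 0.1858, 0.0612]
orientation: [0.0, 0.598, 0.802, -0.0]
contact_force: [-0.8, -0.1, -1.7]
grip_width: 0.0139
```

```bash
python3 st.py
```

```text
t 17.95 tcp [0.5156 0.1858 0.0612] yaw 106.58 cover rel recess x -0.9 y 0.6 mm F h-frame 0.1 0.8 -1.7 tq [-0.15  0.07  0.02] tilt [-0. -0. -1.] w 0.0139
```

Request:
apply_moves --targets '[{"dp": [0,0,-0.0013],"spin": 0,"hand": 1},{"dp": [0,0,-0.0013],"spin": 0,"hand": 1},{"dp": [0,0,0],"spin": 0,"hand": 1},{"dp": [0,0,0],"spin": 0,"hand": 1}]'

```text
time_s: 18.35
tcp_pos: [0.5156, 0.1857, 0.0592]
orientation: [0.0, 0.598, 0.802, -0.0]
contact_force: [-0.7, -0.6, -1.4]
grip_width: 0.0138
```

```bash
python3 st.py
```

```text
t 18.35 tcp [0.5156 0.1857 0.0592] yaw 106.58 cover rel recess x -1.0 y 0.6 mm F h-frame -0.4 0.8 -1.4 tq [-0.08  0.08  0.03] tilt [-1.e-04 -1.e-04 -1.e+00] w 0.0138
```

Request:
apply_moves --targets '[{"dp": [0,0,-0.0009],"spin": 0,"hand": 1},{"dp": [0,0,0],"spin": 0,"hand": 1},{"dp": [0,0,0],"spin": 0,"hand": 1},{"dp": [0,0,0],"spin": 0,"hand": 1}]'

```text
time_s: 18.75
tcp_pos: [0.5156, 0.1857, 0.0585]
orientation: [0.0, 0.598, 0.802, -0.0]
contact_force: [0.6, 0.4, -2.2]
grip_width: 0.0139
```

```bash
python3 st.py
```

```text
t 18.75 tcp [0.5156 0.1857 0.0585] yaw 106.58 cover rel recess x -1.0 y 0.6 mm F h-frame 0.3 -0.7 -2.2 tq [-0.02  0.09  0.02] tilt [-1.e-04 -0.e+00 -1.e+00] w 0.0139
```

Request:
apply_moves --targets '[{"dp": [0,0,-0.0007],"spin": 0,"hand": 1},{"dp": [0,0,0],"spin": 0,"hand": 1},{"dp": [0,0,0],"spin": 0,"hand": 1}]'

```text
time_s: 19.05
tcp_pos: [0.5156, 0.1858, 0.058]
orientation: [0.0, 0.598, 0.802, -0.0]
contact_force: [-0.2, -0.9, -2.0]
grip_width: 0.014
```

Request:
apply_moves --targets '[{"dp": [0,0,-0.0003],"spin": 0,"hand": 1},{"dp": [0,0,0],"spin": 0,"hand": 1},{"dp": [0,0,0],"spin": 0,"hand": 1}]'

```text
time_s: 19.35
tcp_pos: [0.5156, 0.1858, 0.058]
orientation: [-0.0, 0.598, 0.802, 0.0]
contact_force: [-0.9, -0.1, 2.8]
grip_width: 0.0137
```

```bash
python3 st.py
```

```text
t 19.35 tcp [0.5156 0.1858 0.058 ] yaw 106.58 cover rel recess x -0.9 y 0.6 mm F h-frame 0.2 0.9 2.8 tq [-0.11  0.3   0.  ] tilt [ 1.e-04  1.e-04 -1.e+00] w 0.0137
```

Request:
apply_moves --targets '[{"dp": [0,0,0],"spin": 0,"hand": 0.65},{"dp": [0,0,0],"spin": 0,"hand": 0.65},{"dp": [0,0,0],"spin": 0,"hand": 0.65},{"dp": [0,0,0],"spin": 0,"hand": 0.65},{"dp": [0,0,0],"spin": 0,"hand": 0.65}]'

```text
time_s: 19.85
tcp_pos: [0.5156, 0.1857, 0.0578]
orientation: [0.0, 0.598, 0.802, -0.0]
contact_force: [-0.4, 0.7, 0.5]
grip_width: 0.0325
```

Request:
apply_moves --targets '[{"dp": [0,0,0.004],"spin": 0,"hand": 0.65},{"dp": [0,0,0.01],"spin": 0,"hand": 0.65},{"dp": [0,0,0.03],"spin": 0,"hand": 0.65},{"dp": [0,0,0.04],"spin": 0,"hand": 0.65},{"dp": [0,0,0.04],"spin": 0,"hand": 0.65}]'

```text
time_s: 20.35
tcp_pos: [0.5154, 0.1855, 0.1522]
orientation: [-0.0, 0.598, 0.802, -0.0]
contact_force: [-0.1, 0.8, 0.2]
grip_width: 0.0322
```

Request:
apply_moves --targets '[{"dp": [0.01,-0.04,0.04],"spin": 0,"hand": 0.65},{"dp": [0.01,-0.04,0],"spin": 0,"hand": 0.65},{"dp": [0,0,0],"spin": 0,"hand": 0.65},{"dp": [0,0,0],"spin": 0,"hand": 0.65},{"dp": [0,0,0],"spin": 0,"hand": 0.65}]'

```text
time_s: 20.85
tcp_pos: [0.5302, 0.1265, 0.1807]
orientation: [-0.0, 0.597, 0.802, -0.0]
contact_force: [-0.2, -0.1, 0.3]
grip_width: 0.0326
```

```bash
python3 st.py w11; python3 - <<'E'
from h import *
cv2.imwrite('pics/t11.png',cv2.resize(snapshot('scene')[:,:,::-1][270:380,345:505],None,fx=5,fy=5,interpolation=cv2.INTER_CUBIC))
E
```

```text
t 20.85 tcp [0.5302 0.1265 0.1807] yaw 106.62 cover rel recess x -61.9 y 3.5 mm F h-frame -0.0 0.3 0.3 tq [-0.07  0.04 -0.03] tilt [ 4.e-04 -5.e-04 -1.e+00] w 0.0326
```

View pics/w11.png

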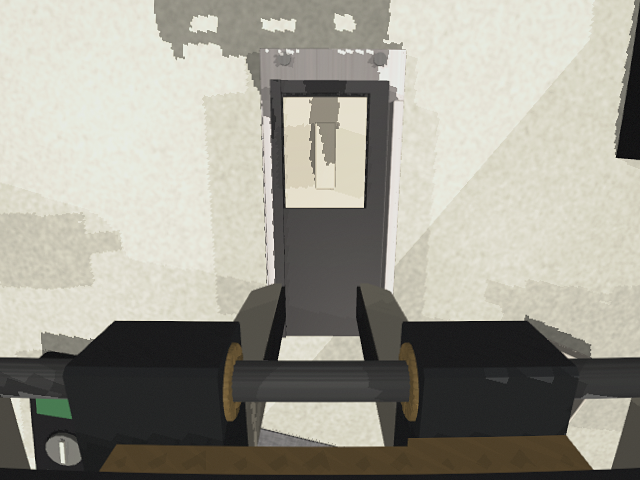

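View pics/t11.png

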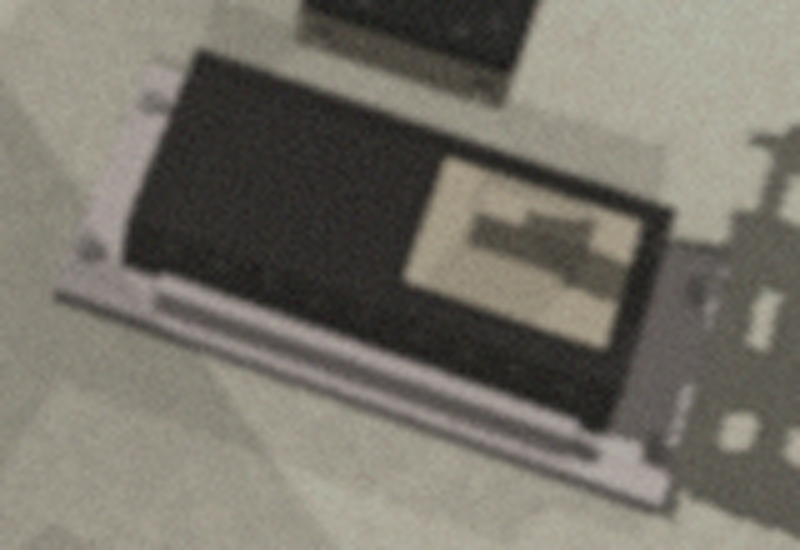

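```bash
python3 -c "
from workcell import job_done;print(job_done())"
```

```text
the job is handed in; nothing more can be done
None
```

The cover is fully home in the recess and released. I handed the job in at about 21 s; it reports no verdict.

**What I did:** I gripped the off-white cover by its rib and laid it flat on the bare deck with about 10 N. I moved it up to the fence, then slid it along in contact. The pressing and sliding forces I read were each about 9 to 10 N at most. It came off the deck edge at the recess, but the release jumped it about 2 mm past centre in x. With no contact force showing, I moved it back by 1 to 1.5 mm. I then lowered it 5 mm until it touched the floor and let go.

**Last checks:**
- **Depth:** it bottomed at TCP z 0.058 m, against 0.063 m on the deck, which matches the 5 mm recess.
- **Level:** the tool was level to within 0.01° when it bottomed, with a contact force of 2.8 N.
- **Pictures after release:** the wrist and scene views show the cover inside the recess and parallel to its edges, with the gripper clear and about 0 N on the wrist.
- **Disagreement:** my first estimate of the recess x and the close-up view differed by about 0.7 mm. I went by the close-up view, and both were within the play.
- **Other things on the bench:** I moved nothing else on purpose. I did not compare before-and-after pictures of them.

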